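Close the blue canisters with their bamboo lids

TASK

Close the three open blue canisters with the three bamboo lids: each canister gets the lid of its own size, lying flat, knob up, and covering the mouth all round. Leave the canisters standing where they are, and leave the steel lid, the black lid, the terracotta cup and the latched clear canister alone.

Things in the scene. Friction and masses are not known exactly. Their poses are not given: they have to be found in the camera images.
- lid_small: small bamboo lid (honey-coloured light wood all over), lying flat, knob up: a flat round disc 64 mm across and 8 mm thick with a plain bottom, and on its centre an upright round knob 24 mm across and 30 mm tall (from 8 to 38 mm above the underside). Origin: centre of the underside; z up through the knob.
- lid_medium: medium bamboo lid (honey-coloured light wood all over), lying flat, knob up: a flat round disc 86 mm across and 8 mm thick with a plain bottom, and on its centre an upright round knob 24 mm across and 30 mm tall (from 8 to 38 mm above the underside). Origin: centre of the underside; z up through the knob.
- lid_large: large bamboo lid (honey-coloured light wood all over), lying flat, knob up: a flat round disc 108 mm across and 8 mm thick with a plain bottom, and on its centre an upright round knob 24 mm across and 30 mm tall (from 8 to 38 mm above the underside). Origin: centre of the underside; z up through the knob.
- canister_small: small open blue stoneware canister, loose, upright: straight round wall 52 mm across outside, 44 mm inside, wall 4 mm, 66 mm tall with a flat rim. Goes with the small bamboo lid, which overhangs the rim by 6 mm all round when centred. Origin: centre of the underside; z up through the mouth.
- canister_medium: medium open blue stoneware canister, loose, upright: straight round wall 74 mm across outside, 66 mm inside, wall 4 mm, 74 mm tall with a flat rim. Goes with the medium bamboo lid, which overhangs the rim by 6 mm all round when centred. Origin: centre of the underside; z up through the mouth.
- canister_large: large open blue stoneware canister, loose, upright: straight round wall 96 mm across outside, 88 mm inside, wall 4 mm, 82 mm tall with a flat rim. Goes with the large bamboo lid, which overhangs the rim by 6 mm all round when centred. Origin: centre of the underside; z up through the mouth.
- lid_steel: steel lid, bare steel disc with a black knob, shaped like the bamboo ones, 86 mm across; belongs to something else, leave it. Origin: centre of the underside.
- lid_black: black lid, all black plastic, shaped like the bamboo ones, 64 mm across; belongs to something else, leave it. Origin: centre of the underside.
- cup: terracotta (orange-brown) open cup, 72 mm across the rim, 80 mm tall, leave it. Origin: centre of the underside.
- latch_canister: clear plastic canister, 84 mm across, 126 mm tall, closed by a grey lid with a steel latch, leave it. Origin: centre of the underside.
Things that resemble listed ones, but are neither listed nor needed, are in the scene too. Leave any yellow look-alike of the lid_medium alone.

How it is judged:
By the outcome, as a careful person would: the job done as asked, in the order asked, and still so for the second after the job is handed in, with the robot touching nothing.
It also fails if it takes over 99 s, if anything falls off the work surface, if the arm or the gripper's body presses on something with over 40 N, if the wrist force passes 120 N, or if a joint passes its speed limit or range.

ROBOT

A 7-joint arm with a two-finger parallel gripper is mounted at the origin on the work surface. World frame = base frame: x ahead of the robot, y to its left, z up, the work surface at z = 0. Lengths are in m, angles in degrees, forces in N, time in s.
With the tool pointing down it reaches from about 0.425 to 0.95 m from the base axis. Payload 16.7 kg.
Tool frame: the origin (TCP) lies on the mounting face of the last link; the fingertips stand 199 mm ahead of it and the grasp point (between the pads) lies 180 mm ahead of it; x points along the fingers, y is the direction in which the jaws open and shut, and the axes are right-handed (so a half turn about x gives the same grasp; the last joint's range is limited). The gripper opens to 94 mm and grips with 3 to 60 N. Pads are 16 mm wide; open, the fingers measure 119 mm over their backs; the gripper's body (75 mm by 177 mm) begins 78 mm behind the grasp point.
Start: joints at [62.882, 24.414, 4.234, 92.017, -1.954, 63.644, -3.845], TCP at [0.215, -0.64, 0.405] pointing down, gripper open.
Joint ranges: [-163.25, 163.25], [-28.42, 122.38], [-70.27, 78.77], [12.13, 141.07], [-58.53, 238.53], [9.26, 117.41], [-156.51, 156.51]. Speed limits (degrees/s): [108.29, 108.29, 136.94, 136.94, 172.46, 172.46, 172.46].

INTERFACE

Orientations are given as a 3x3 rotation matrix whose columns are the frame's x, y, z axes.
In Python, from bench import robot, viewer, order, boxes_of, outline_of, place_of gives the robot as it stands.
- The arm moves only by the shell command python3 -m crank 'ROWS' [FORCE]. ROWS is JSON, a list that holds one entry, the list of rows, each a list of 7 numbers: the shift along the tool's x, y, z scaled (see below), then the turn, a rotation vector about the tool's x, y, z scaled (see below), then the closure, from -1 (fully open) to 1 (shut). In form: [[[x, y, z, wx, wy, wz, grip], ...]]. A call has 1 to 12 rows; each row shifts and turns the commanded pose from where the row before left it, along the tool's axes as they then stand; what a row does not reach is not made up. The controller multiplies each number of a shift by 500 mm and each number of a turn by 90 degrees. A row lasts 1/10 s, in which the tool goes at most 50 mm and 8.59 degrees, less where a joint would pass 70% of its speed; a pose out of reach is approached as far as the arm can. A call with a number of a shift or a turn outside -1 to 1 is refused whole. A call with a gripper value outside its range is refused whole. The fingers move at their own pace and stop on an object; FORCE is the grip in N (left out, the last holds). Time passes only in rows, so rows that do not move let the fingers close. It gives the time, the measured TCP pose, the force and the opening at its end, in the units of the state.
- robot.get_state(): the state, without advancing time (a new reading comes with each control period).
- viewer.camera(name): name is "scene" or "top" or "wrist"; returns the picture (480x640x3 uint8, red, green, blue); there is no depth.
- viewer.get_calibration(name): a dict with "vfov" (degrees; the focal length in pixels is half the picture's height over the tangent of half this angle, whatever the lens; pixels are square), "cx", "cy" (the principal point, pixels), "k1" (the pictures are not rectified: a ray, as slopes to the right and down, at radius r is drawn at 1 + k1 r^2 times it, then the intrinsics apply), "eye" and "attitude" of the camera in the world; the wrist camera has in their place "tool_from_camera" (4x4, takes a point from camera to tool coordinates, whose origin is the TCP and whose axes are the tool frame's). Camera axes: x right, y up, looking along -z (the intrinsics and any distortion apply to the point x, -y, -z); pixel columns grow to the right and rows downward; lengths in m; the calibration is good to about 2 mm. A picture is of the moment at which its call begins: read the wrist's pose just before it. get_calibration takes no time and is no camera call.
- order.finish_job(): hands the job in, once; it reports no verdict.
Trained networks look in the newest picture that a camera, given by its name, has taken for a name from the list of things; names that differ only in an ending like _2 or _b are one class to them, and where a whole thing is asked for, a point or a joint stands for the part that bears it (a point fixed in the world has none). Each returns a list of dicts, best first, with "conf" (0 to 1); they miss things now and then, are a little off and sometimes report something else, mostly with a low value. They report only what shows in the picture. A call takes as long as a camera call. They do not tell look-alikes from the thing itself.
- boxes_of(target, camera): "at" ([x, y, z] in m, in world coordinates, good to about 4 mm: the middle of the surface that is visible of it).
- outline_of(target, camera): "mask" (480x640 bool, what is visible of it).
- place_of(target, camera): "at" ([x, y, z] in m, in world coordinates, good to about 4 mm: a listed point, or the origin of a listed thing).
The state is a dict: "clock": time; "joint_pos": joint angles; "joint_velocities": joint speeds; "joint_efforts": joint torques, N m; "position": TCP position; "ee_rot": TCP orientation; "wrist_force": force on the tool from outside, world axes, zero at the start; "torque": the same for the moment, N m; "gripper_width": finger opening in m.
Only numpy, scipy, OpenCV 4.12 (cv2) and the standard library are available. Lean on these libraries where they do the work, as an engineer would, in place of code of your own. Each camera call takes 0.05 s, during which the arm holds its last target.

## Working session

There is one attempt and no reset: what is moved stays moved. The work goes in short steps, Python scripts to look and compute and a shell command to move; the robot and the scene stay as the last step left them, time stands still between calls to the robot, and variables do not carry over. Pictures are saved under pics/ and viewed, and the job is handed in when it is done.

```bash
ls; mkdir -p pics; python3 - <<'E'
from bench import robot, viewer
import cv2, json
print(robot.get_state())
for n in ["scene","top","wrist"]:
    im=viewer.camera(n); cv2.imwrite(f"pics/{n}0.png",im[:,:,::-1]); print(n,viewer.get_calibration(n))
E
```

```text
pics
{'clock': 0.0, 'joint_pos': array([62.8793271 , 24.44977481,  4.23040176, 92.05142451, -1.95080785,
       63.64463239, -3.84446768]), 'joint_velocities': array([-0.0787823 , -0.02512869, -0.04386547, -0.00040418, -0.03825186,
       -0.10496628,  0.00743636]), 'joint_efforts': array([-5.16146574e-04, -9.35835886e+01,  3.66658017e+00, -4.54199553e+01,
       -4.87800257e-02,  1.96794583e-02,  1.82527947e-04]), 'position': array([ 0.21472548, -0.63974142,  0.40397983]), 'ee_rot': array([[-5.34917069e-04,  3.18221317e-01, -9.48016301e-01],
       [ 1.17088295e-03, -9.48015588e-01, -3.18221738e-01],
       [-9.99999171e-01, -1.28023836e-03,  1.34509805e-04]]), 'wrist_force': array([0.05004947, 0.25642131, 0.24355423]), 'torque': array([-0.00075721, -0.00246997,  0.02575337]), 'gripper_width': 0.09400858466727653}
scene {'vfov': 46.57962763249178, 'cx': 321.7996932817939, 'cy': 235.60284367006426, 'k1': -0.04376645353197512, 'eye': array([1.06893385, 0.48574986, 0.88114903]), 'attitude': array([[-0.6930503 , -0.55835988,  0.45597754],
       [ 0.72080715, -0.52719203,  0.45000623],
       [-0.0108777 ,  0.64054883,  0.76784039]])}
top {'vfov': 51.11190691398414, 'cx': 324.0931942092462, 'cy': 248.32405879847587, 'k1': 0.027641668746471407, 'eye': array([ 0.51821975, -0.00488142,  0.95158832]), 'attitude': array([[-0.02571363,  0.99689871, -0.07437585],
       [-0.99965287, -0.02521467,  0.00764001],
       [ 0.00574095,  0.07454648,  0.99720101]])}
wrist {'vfov': 65.61872751667474, 'cx': 321.5547716572701, 'cy': 238.23758894469682, 'k1': -0.05737678440774423, 'tool_from_camera': array([[-4.39917668e-04,  2.44281080e-01, -9.69704367e-01,
         2.05574230e-02],
       [ 9.99999888e-01,  2.78849204e-04, -3.83415860e-04,
        -5.01573650e-04],
       [ 1.76740050e-04, -9.69704427e-01, -2.44281176e-01,
        -7.01720502e-02],
       [ 0.00000000e+00,  0.00000000e+00,  0.00000000e+00,
         1.00000000e+00]])}
```

View pics/top0.png

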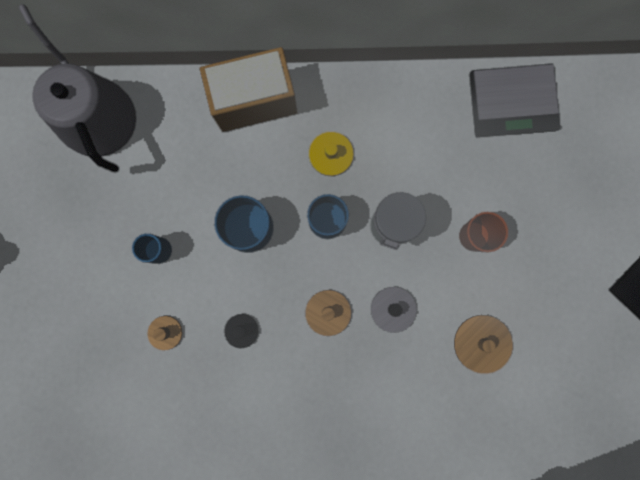

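View pics/scene0.png

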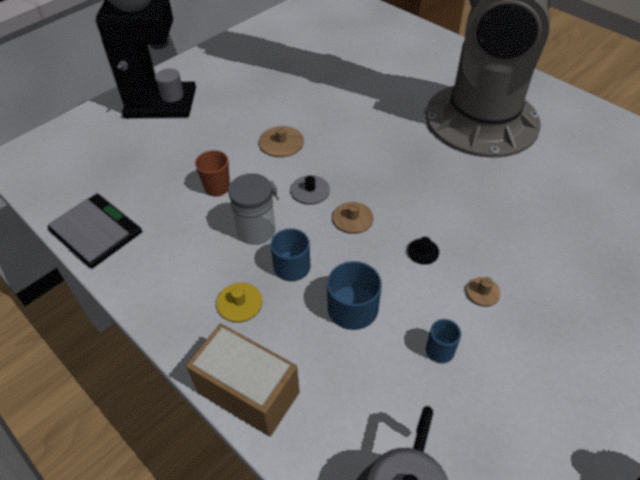

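View pics/wrist0.png

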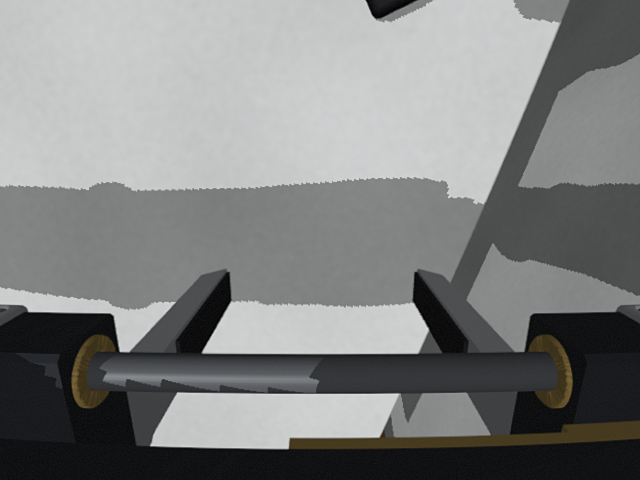

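The top view shows the bamboo lids: small near (165,333), medium (328,312), large (484,344). The blue canisters are small (148,248), large (243,222) and medium (327,216). Possible confusions are the yellow lid (331,154), the steel lid (394,309) and the black lid (241,331), so I'll measure next.

```bash
cat > h.py <<'E'
import numpy as np, cv2
from bench import robot, viewer
def cam(name, st=None):
    c=viewer.get_calibration(name)
    f=240/np.tan(np.radians(c['vfov'])/2)
    if name=='wrist':
        T=c['tool_from_camera']; R=st['ee_rot']@T[:3,:3]; e=st['position']+st['ee_rot']@T[:3,3]
    else: R=c['attitude']; e=c['eye']
    return f,c['cx'],c['cy'],c['k1'],R,e
def proj(P,C):
    f,cx,cy,k,R,e=C; p=(np.asarray(P)-e)@R
    x=p[...,0]/-p[...,2]; y=-p[...,1]/-p[...,2]; s=1+k*(x*x+y*y)
    return np.stack([cx+f*x*s,cy+f*y*s],-1)
def back(uv,z,C):
    f,cx,cy,k,R,e=C; uv=np.asarray(uv,float)
    d=(uv-[cx,cy])/f; q=d.copy()
    for _ in range(20): q=d/(1+k*(q**2).sum(-1,keepdims=True))
    r=np.concatenate([q[...,:1],-q[...,1:],-np.ones_like(q[...,:1])],-1)@R.T
    return e+r*((z-e[2])/r[...,2])[...,None]
E
python3 - <<'E'
from h import *
from bench import place_of,outline_of
for n in ["top","scene"]:
    im=viewer.camera(n); C=cam(n)
    for t in ["lid_small","lid_medium","lid_large","canister_small","canister_medium","canister_large"]:
        r=place_of(t,n)
        print(n,t,[(round(d['conf'],2),np.round(d['at'],4).tolist(),np.round(proj(d['at'],C)).tolist()) for d in r[:4]])
print(robot.get_state()['clock'])
E
```

```text
top lid_small [(0.7, [0.4398, 0.2908, -0.0047], [165.0, 332.0]), (0.26, [0.626, -0.1384, 0.0038], [390.0, 227.0])]
top lid_medium [(0.79, [0.771, -0.0195, -0.0007], [325.0, 154.0]), (0.75, [0.47, -0.0125, -0.0047], [326.0, 311.0])]
top lid_large [(0.62, [0.4034, -0.3012, -0.0054], [480.0, 343.0])]
top canister_small [(0.81, [0.5922, 0.2998, 0.004], [158.0, 251.0])]
top canister_medium [(0.91, [0.6409, -0.0131, 0.0053], [324.0, 221.0]), (0.73, [0.6267, -0.1365, 0.0021], [389.0, 227.0])]
top canister_large [(0.7, [0.6325, 0.1304, 0.0008], [249.0, 227.0])]
scene lid_small [(0.88, [0.4393, 0.2868, 0.0014], [481.0, 292.0]), (0.21, [0.6327, 0.1323, -0.002], [353.0, 309.0])]
scene lid_medium [(0.88, [0.766, -0.0268, 0.0023], [242.0, 302.0]), (0.81, [0.4636, -0.016, -0.0037], [354.0, 219.0]), (0.32, [0.4694, -0.1367, -0.0021], [311.0, 192.0])]
scene lid_large [(0.59, [0.4006, -0.3047, 0.0029], [281.0, 141.0])]
scene canister_small [(0.91, [0.5907, 0.3038, -0.0007], [441.0, 350.0])]
scene canister_medium [(0.68, [0.6448, -0.0135, 0.001], [293.0, 268.0])]
scene canister_large [(0.95, [0.6322, 0.1298, -0.0006], [352.0, 307.0])]
0.85
```

```bash
python3 - <<'E'
import cv2
a=cv2.imread('pics/top0.png')[130:390,120:530]
cv2.imwrite('pics/crop1.png',cv2.resize(a,None,fx=1.9,fy=1.9,interpolation=cv2.INTER_CUBIC))
E
```

```text
(no output)
```

View pics/crop1.png

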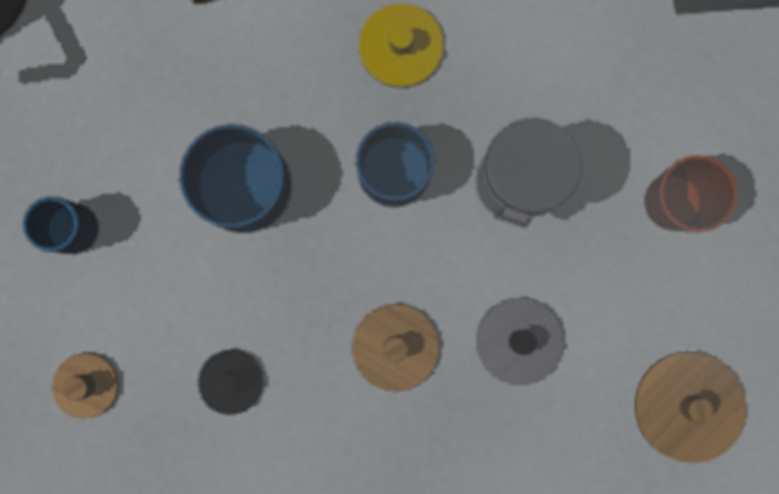

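The crop confirms three honey-coloured bamboo lids of different sizes, and the yellow lid is the only look-alike of the medium one. Next I'll refine the positions by silhouette matching.

```bash
cat >> h.py <<'E'
DIM={'lid_small':(.032,.008,.038),'lid_medium':(.043,.008,.038),'lid_large':(.054,.008,.038),
'canister_small':(.026,.066,0),'canister_medium':(.037,.074,0),'canister_large':(.048,.082,0)}
th=np.linspace(0,2*np.pi,80,endpoint=False)
def model(name,xy,C,S=8,z0=0):
    r,h,kt=DIM[name]; ring=lambda r,z:np.c_[xy[0]+r*np.cos(th),xy[1]+r*np.sin(th),0*th+z+z0]
    m=np.zeros((480*2,640*2),np.uint8)
    parts=[(r,0,h)]+([(.012,h,kt)] if kt else [])
    for (rr,a,b) in parts:
        p=proj(np.r_[ring(rr,a),ring(rr,b)],C)
        hull=cv2.convexHull(((p+.5)*2-.5).astype(np.float32))
        cv2.fillPoly(m,[np.round(hull*16).astype(np.int32)],1,shift=4)
    return m
def fit(name,mask,C,xy,z0=0):
    from scipy.optimize import minimize
    M=cv2.resize(mask.astype(np.float32),(1280,960),interpolation=cv2.INTER_LINEAR)>.5
    def cost(q):
        m=model(name,q,C,z0=z0)>0
        return 1-(m&M).sum()/(m|M).sum()
    best=minimize(cost,xy,method='Nelder-Mead',options=dict(initial_simplex=[xy,[xy[0]+.006,xy[1]],[xy[0],xy[1]+.006]],xatol=1e-4,fatol=1e-5))
    return best.x,1-best.fun
E
python3 - <<'E'
from h import *
from bench import outline_of
g={'lid_small':(.4395,.289),'lid_medium':(.467,-.014),'lid_large':(.402,-.303),'canister_small':(.5915,.302),'canister_medium':(.643,-.013),'canister_large':(.6323,.130)}
for n in ["top","scene"]:
    im=viewer.camera(n); C=cam(n)
    for t in g:
        r=outline_of(t,n); p=proj([*g[t],.02],C).astype(int)
        for d in r:
            ys,xs=np.nonzero(d['mask'])
            if len(xs) and abs(xs.mean()-p[0])<18 and abs(ys.mean()-p[1])<18:
                x,i=fit(t,d['mask'],C,g[t]); print(n,t,round(d['conf'],2),np.round(x,4),round(i,3)); break
        else: print(n,t,'none',[d['conf'] for d in r])
E
```

```text
top lid_small 0.78 [0.4399 0.2885] 0.93
top lid_medium 0.77 [ 0.4681 -0.016 ] 0.937
top lid_large 0.74 [ 0.4038 -0.3019] 0.962
top canister_small 0.91 [0.5935 0.3008] 0.924
top canister_medium 0.84 [ 0.643 -0.02 ] 0.967
top canister_large 0.89 [0.6323 0.1314] 0.977
scene lid_small 0.62 [0.4384 0.2882] 0.928
scene lid_medium 0.68 [ 0.4666 -0.0169] 0.962
scene lid_large 0.93 [ 0.4024 -0.3064] 0.946
scene canister_small 0.84 [0.5936 0.3022] 0.97
scene canister_medium 0.77 [ 0.6434 -0.0204] 0.954
scene canister_large 0.96 [0.6315 0.1305] 0.975
```

```bash
python3 -m crank '[[[0,0,0,0.0687,0,0,-1],[0,0,0,0.0687,0,0,-1],[0,0,0,0.0687,0,0,-1],[0,0,0,0,0,0,-1]]]'; python3 - <<'E'
from h import *
C=cam('scene');T=cam('top')
print(back([(425,412),(415,440)],.12,C)); print(back([(118,168)],.12,T))
s=robot.get_state();print(s['ee_rot'],s['joint_pos'])
E
```

```text
clock: 1.95
position: [0.2148, -0.6399, 0.4046]
ee_rot: [[-0.0, -0.002, -1.0], [0.0, -1.0, 0.002], [-1.0, -0.0, 0.0]]
wrist_force: [-0.1, -0.6, -0.2]
gripper_width: 0.0938
[[0.75054433 0.37006452 0.12      ]
 [0.79170115 0.38440905 0.12      ]]
[[0.723302   0.32908603 0.12      ]]
[[-1.38276889e-04 -1.99057192e-03 -9.99998009e-01]
 [ 2.76680309e-05 -9.99998018e-01  1.99056811e-03]
 [-9.99999990e-01 -2.73927263e-05  1.38331690e-04]] [ 60.08262296  24.50031948   8.04628248  92.20537809  -3.70945339
  63.55996663 -21.04759103]
```

```bash
python3 -m crank '[[[0,-0.084,-0.047,0,0,0,-1],[0,-0.084,-0.047,0,0,0,-1],[0,-0.084,-0.047,0,0,0,-1],[0,-0.084,-0.047,0,0,0,-1],[0,-0.084,-0.047,0,0,0,-1],[0,-0.084,-0.047,0,0,0,-1],[0,-0.084,-0.047,0,0,0,-1],[0,-0.084,-0.047,0,0,0,-1],[0,0,0,0,0,0,-1],[0,0,0,0,0,0,-1]]]'; python3 - <<'E'
from h import *
from bench import outline_of
s=robot.get_state();print(np.round(s['joint_pos'],1)); im=viewer.camera('wrist'); cv2.imwrite('pics/w1.png',im[:,:,::-1])
C=cam('wrist',s)
for d in outline_of('lid_large','wrist'):
    print(d['conf'],fit('lid_large',d['mask'],C,(.403,-.304)))
E
```

```text
clock: 2.95
position: [0.4032, -0.3031, 0.405]
ee_rot: [[0.0, 0.005, -1.0], [-0.0, -1.0, -0.005], [-1.0, 0.0, -0.0]]
wrist_force: [0.5, -1.5, 0.8]
gripper_width: 0.0939
[ 32.6   8.6  -3.3 113.3   0.6  58.1 -60.7]
0.96 (array([ 0.40233135, -0.30095135]), np.float64(0.9779980867901557))
```

View pics/w1.png

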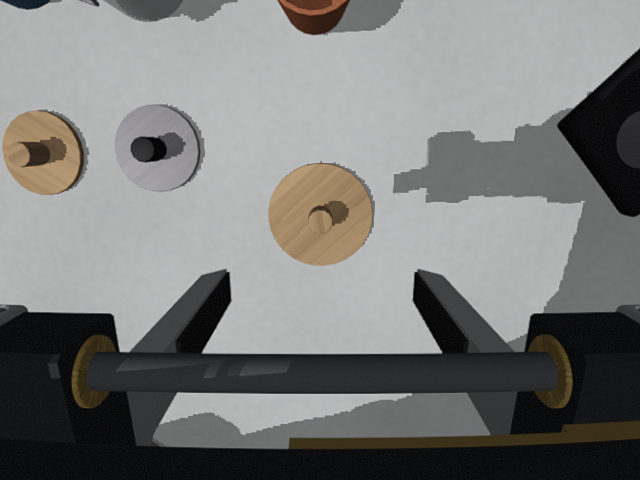

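```bash
python3 -m crank '[[[0.08,0,0,0,0,0,-1],[0.08,0,0,0,0,0,-1],[0.08,0,0,0,0,0,-1],[0.08,0,0,0,0,0,-1],[0.022,0,0,0,0,0,-1],[0.022,0,0,0,0,0,-1],[0.022,0,0,0,0,0,-1],[0,0,0,0,0,0,-1]]]' && python3 -m crank '[[[0,0,0,0,0,0,1],[0,0,0,0,0,0,1],[0,0,0,0,0,0,1],[0,0,0,0,0,0,1],[0,0,0,0,0,0,1],[0,0,0,0,0,0,1],[0,0,0,0,0,0,1],[0,0,0,0,0,0,1],[0,0,0,0,0,0,1],[0,0,0,0,0,0,1]]]' 25
```

```text
clock: 3.85
position: [0.4027, -0.3042, 0.2116]
ee_rot: [[-0.0, -0.0, -1.0], [-0.0, -1.0, 0.0], [-1.0, 0.0, 0.0]]
wrist_force: [0.0, 0.7, 0.7]
gripper_width: 0.0941
clock: 4.85
position: [0.4027, -0.3039, 0.2117]
ee_rot: [[-0.0, -0.0, -1.0], [0.0, -1.0, 0.0], [-1.0, -0.0, 0.0]]
wrist_force: [-0.3, 1.2, 0.1]
gripper_width: 0.0234
```

Gripped at 23.4 mm, close to the knob's 24 mm. Lift and check.

```bash
python3 -m crank '[[[-0.02,0,0,0,0,0,1],[-0.04,0,0,0,0,0,1],[-0.06,0,0,0,0,0,1],[-0.08,0,0,0,0,0,1],[-0.08,0,0,0,0,0,1],[-0.06,0,0,0,0,0,1],[0,0,0,0,0,0,1],[0,0,0,0,0,0,1]]]' ; python3 - <<'E'
from h import *
from bench import outline_of
s=robot.get_state();print(np.round(s['joint_pos'],1)); im=viewer.camera('wrist'); cv2.imwrite('pics/w2.png',im[:,:,::-1])
C=cam('wrist',s)
for d in outline_of('lid_large','wrist'):
    print(d['conf'],fit('lid_large',d['mask'],C,s['position'][:2],z0=s['position'][2]-.2115), s['position'])
E
```

```text
clock: 5.65
position: [0.4026, -0.3038, 0.3824]
ee_rot: [[0.001, -0.0, -1.0], [-0.001, -1.0, 0.0], [-1.0, 0.001, -0.001]]
wrist_force: [0.1, 0.2, -0.9]
gripper_width: 0.0239
[ 32.7   9.9  -3.3 114.8   0.7  55.2 -61. ]
0.78 (array([ 0.40225161, -0.30365719]), np.float64(0.7082826111014497)) [ 0.40256262 -0.30381411  0.38244289]
```

View pics/w2.png

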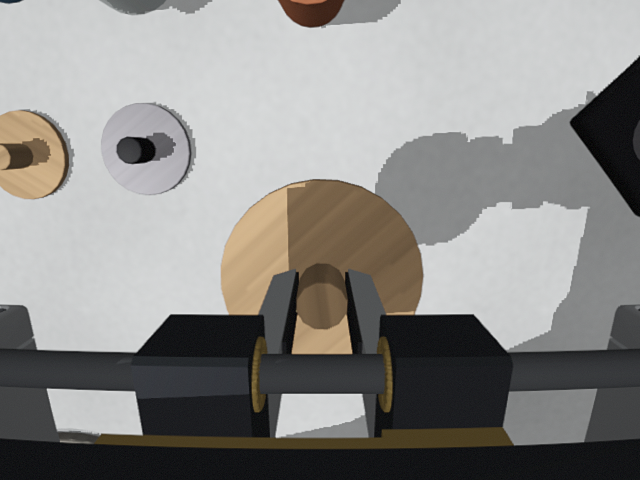

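```bash
python3 -m crank '[[[0,-0.04,-0.021,0,0,0,1],[0,-0.07,-0.037,0,0,0,1],[0,-0.08,-0.042,0,0,0,1],[0,-0.08,-0.042,0,0,0,1],[0,-0.08,-0.042,0,0,0,1],[0,-0.08,-0.042,0,0,0,1],[0,-0.08,-0.042,0,0,0,1],[0,-0.08,-0.042,0,0,0,1],[0,-0.08,-0.042,0,0,0,1],[0,-0.08,-0.042,0,0,0,1],[0,-0.07,-0.037,0,0,0,1],[0,-0.05,-0.028,0,0,0,1]]]' && python3 -m crank '[[[0,0,0,0,0,0,1],[0,0,0,0,0,0,1],[0,0,0,0,0,0,1]]]'; python3 - <<'E'
from h import *
from bench import outline_of
s=robot.get_state();print(np.round(s['joint_pos'],1))
for n in ['wrist','top','scene']:
    im=viewer.camera(n); cv2.imwrite(f'pics/a3{n}.png',im[:,:,::-1])
    C=cam(n,s)
    for t,z0,g in (('lid_large',s['position'][2]-.2115,s['position'][:2]),('canister_large',0,(.632,.131))):
      for d in outline_of(t,n)[:2]:
        print(n,t,d['conf'],fit(t,d['mask'],C,g,z0=z0), s['position'])
E
```

```text
clock: 6.95
position: [0.6326, 0.1339, 0.3798]
ee_rot: [[-0.003, 0.002, -1.0], [0.0, -1.0, -0.002], [-1.0, -0.0, 0.003]]
wrist_force: [0.2, -1.1, 0.1]
gripper_width: 0.0234
clock: 7.25
position: [0.6319, 0.1301, 0.3807]
ee_rot: [[-0.002, -0.001, -1.0], [-0.001, -1.0, 0.001], [-1.0, 0.001, 0.002]]
wrist_force: [-0.0, -0.6, -0.8]
gripper_width: 0.0234
[  -4.3   23.9  -17.2   96.4    7.9   61.  -114. ]
wrist lid_large 0.6 (array([0.6314169, 0.1302776]), np.float64(0.717372754136182)) [0.63193752 0.13006717 0.38071767]
wrist canister_large 0.59 (array([0.63491879, 0.13301988]), np.float64(0.04581855043081606)) [0.63193752 0.13006717 0.38071767]
top canister_large 0.6 (array([0.59072489, 0.05244998]), np.float64(0.06394884092725817)) [0.63193752 0.13006717 0.38071767]
scene lid_large 0.86 (array([0.63181934, 0.12765089]), np.float64(0.7566479322204513)) [0.63193752 0.13006717 0.38071767]
scene canister_large 0.93 (array([0.63172794, 0.13124637]), np.float64(0.8059187887130076)) [0.63193752 0.13006717 0.38071767]
scene canister_large 0.32 (array([0.632, 0.131]), np.float64(0.0)) [0.63193752 0.13006717 0.38071767]
```

```bash
python3 -c "
import cv2,numpy as np
a=[cv2.imread(f'pics/a3{n}.png') for n in ('wrist','scene')]
cv2.imwrite('pics/m3.png',cv2.resize(np.hstack(a),(800,300)))"
```

```text
(no output)
```

View pics/m3.png

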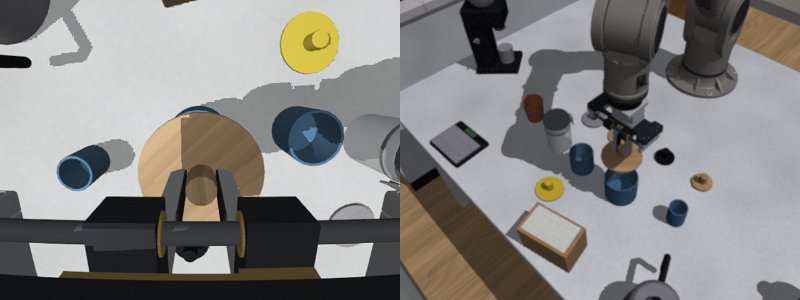

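Lid is over the large canister; both wrist and scene views show it centred within ~2 mm. Descending.

```bash
python3 -m crank '[[[0.04,-0.002,0,0,0,0,1],[0.05,0,0,0,0,0,1],[0.04,0,0,0,0,0,1],[0.02,0,0,0,0,0,1],[0.01,0,0,0,0,0,1],[0.005,0,0,0,0,0,1],[0,0,0,0,0,0,1],[0,0,0,0,0,0,1]]]'; python3 - <<'E'
from h import *
s=robot.get_state()
for n in ['wrist','scene']:
    im=viewer.camera(n); cv2.imwrite(f'pics/a4{n}.png',im[:,:,::-1])
C=cam('scene');u=proj([.632,.131,.08],C).astype(int)
a=cv2.imread('pics/a4scene.png')[u[1]-80:u[1]+80,u[0]-90:u[0]+90]
cv2.imwrite('pics/m4.png',np.hstack([cv2.resize(a,(400,355),interpolation=cv2.INTER_CUBIC),cv2.resize(cv2.imread('pics/a4wrist.png'),(400,355))]))
E
```

```text
clock: 8.5
position: [0.6325, 0.1322, 0.3001]
ee_rot: [[0.001, -0.0, -1.0], [0.0, -1.0, 0.0], [-1.0, -0.0, -0.001]]
wrist_force: [0.0, -0.7, -0.8]
gripper_width: 0.0234
```

View pics/m4.png

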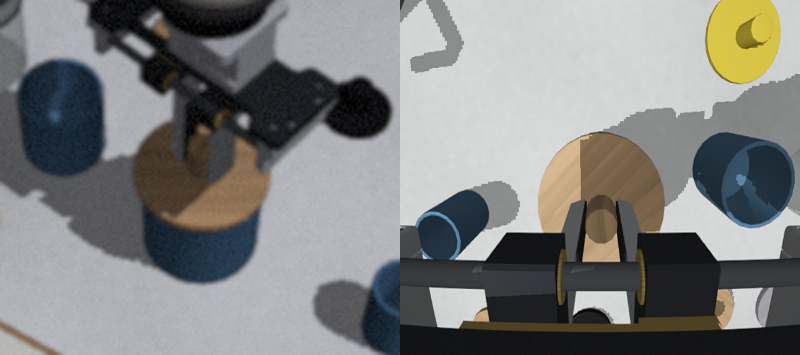

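```bash
python3 -m crank '[[[0.004,0,0,0,0,0,1],[0.004,0,0,0,0,0,1],[0.004,0,0,0,0,0,1],[0,0,0,0,0,0,1],[0,0,0,0,0,0,1]]]'
```

```text
clock: 9.1
position: [0.6322, 0.1321, 0.2937]
ee_rot: [[0.0, -0.0, -1.0], [-0.0, -1.0, 0.0], [-1.0, 0.0, -0.0]]
wrist_force: [-3.3, -1.2, 7.5]
gripper_width: 0.0238
```

Contact force is 7.5 N at the expected height. Release to 47 mm and lift.

```bash
python3 -m crank '[[[0,0,0,0,0,0,0.2],[0,0,0,0,0,0,0],[0,0,0,0,0,0,0],[0,0,0,0,0,0,0],[0,0,0,0,0,0,0]]]' && python3 -m crank '[[[-0.02,0,0,0,0,0,0],[-0.05,0,0,0,0,0,0],[-0.08,0,0,0,0,0,-1],[-0.07,0,0,0,0,0,-1],[0,0,0,0,0,0,-1],[0,0,0,0,0,0,-1]]]'; python3 - <<'E'
from h import *
from bench import outline_of
s=robot.get_state()
for n in ['wrist','scene']:
    im=viewer.camera(n); cv2.imwrite(f'pics/a5{n}.png',im[:,:,::-1])
    for t,z in (('lid_large',.082),('canister_large',0),('lid_medium',0)):
        for d in outline_of(t,n)[:2]:
            print(n,t,d['conf'],fit(t,d['mask'],cam(n,s),(.467,-.0165) if 'med' in t else (.632,.131),z0=z))
cv2.imwrite('pics/m5.png',np.hstack([cv2.resize(cv2.imread(f'pics/a5{n}.png'),(400,300)) for n in ('scene','wrist')]))
E
```

```text
clock: 9.6
position: [0.6322, 0.1321, 0.2931]
ee_rot: [[-0.0, 0.0, -1.0], [0.0, -1.0, -0.0], [-1.0, -0.0, 0.0]]
wrist_force: [-0.5, -0.5, 0.8]
gripper_width: 0.0466
clock: 10.2
position: [0.6322, 0.1321, 0.4045]
ee_rot: [[0.002, -0.0, -1.0], [0.0, -1.0, 0.0], [-1.0, -0.0, -0.002]]
wrist_force: [-0.2, 0.3, -1.4]
gripper_width: 0.0755
wrist lid_large 0.75 (array([0.63176344, 0.13251436]), np.float64(0.9728948918003828))
wrist lid_large 0.46 (array([0.632, 0.131]), np.float64(0.0))
wrist lid_medium 0.61 (array([ 0.46719574, -0.01409177]), np.float64(0.04141689373296997))
wrist lid_medium 0.56 (array([ 0.467 , -0.0165]), np.float64(0.0))
scene lid_large 0.71 (array([0.63177148, 0.12952716]), np.float64(0.9736282039418895))
scene canister_large 0.86 (array([0.63307237, 0.13215522]), np.float64(0.3347082187595478))
scene lid_medium 0.8 (array([ 0.467 , -0.0165]), np.float64(0.0))
scene lid_medium 0.65 (array([ 0.46752061, -0.01721841]), np.float64(0.7519204699502937))
```

View pics/m5.png

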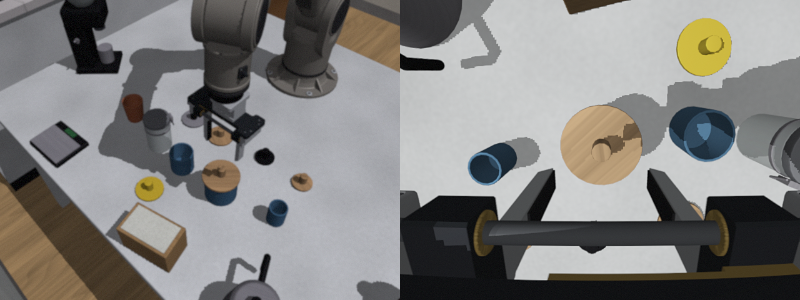

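Large lid sits flat on its canister. Next is the medium lid at (0.467, −0.0165).

```bash
python3 -m crank '[[[0,0.0495,0.055,0,0,0,-1],[0,0.0495,0.055,0,0,0,-1],[0,0.0495,0.055,0,0,0,-1],[0,0.0495,0.055,0,0,0,-1],[0,0.0495,0.055,0,0,0,-1],[0,0.0495,0.055,0,0,0,-1],[0,0,0,0,0,0,-1],[0,0,0,0,0,0,-1],[0,0,0,0,0,0,-1]]]'; python3 - <<'E'
from h import *
from bench import outline_of
s=robot.get_state();print(np.round(s['joint_pos'],1))
for n in ['wrist','scene']:
    im=viewer.camera(n); cv2.imwrite(f'pics/a6{n}.png',im[:,:,::-1])
    for t,z in (('lid_medium',0),('canister_medium',0)):
        for d in outline_of(t,n)[:3]:
            print(n,t,d['conf'],fit(t,d['mask'],cam(n,s),(.467,-.0165) if 'lid' in t else (.643,-.02),z0=z))
E
```

```text
clock: 11.5
position: [0.4678, -0.0159, 0.4033]
ee_rot: [[0.0, 0.001, -1.0], [0.0, -1.0, -0.001], [-1.0, -0.0, -0.0]]
wrist_force: [0.6, 0.3, -0.2]
gripper_width: 0.0938
[  8.7   5.8 -15.6 116.9   1.8  57.5 -97.7]
wrist lid_medium 0.88 (array([ 0.46657329, -0.01362569]), np.float64(0.9687952243125905))
wrist lid_medium 0.61 (array([ 0.467 , -0.0165]), np.float64(0.0))
wrist canister_medium 0.7 (array([ 0.643, -0.02 ]), np.float64(0.0))
scene lid_medium 0.9 (array([ 0.467 , -0.0165]), np.float64(0.0))
scene lid_medium 0.73 (array([ 0.46576743, -0.01885236]), np.float64(0.8987743985474353))
scene canister_medium 0.8 (array([ 0.64397803, -0.0196246 ]), np.float64(0.9584487534626038))
```

View pics/a6wrist.png

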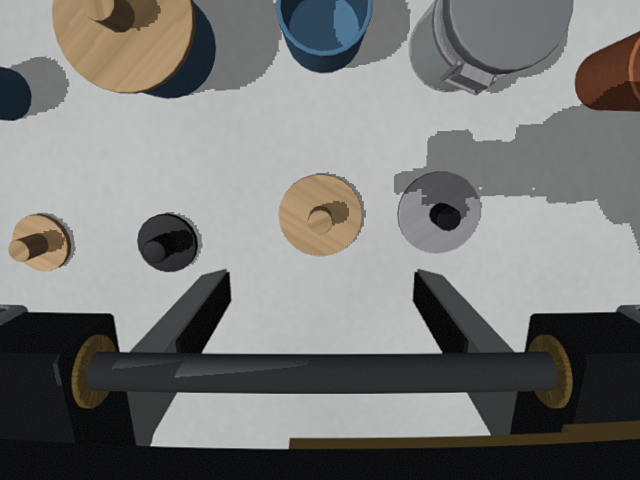

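The medium bamboo lid is centred at (321,214) in the wrist view, with the steel lid beside it at (440,211) and clear of the fingers. Descend and grasp.

```bash
python3 -m crank '[[[0.08,0,0.002,0,0,0,-0.4],[0.08,0,0,0,0,0,-0.4],[0.08,0,0,0,0,0,-0.4],[0.08,0,0,0,0,0,-0.4],[0.022,0,0,0,0,0,-0.4],[0.021,0,0,0,0,0,-0.4],[0.02,0,0,0,0,0,-0.4],[0,0,0,0,0,0,-0.4]]]'
```

```text
clock: 12.6
position: [0.4665, -0.0164, 0.2117]
ee_rot: [[0.0, -0.0, -1.0], [-0.0, -1.0, 0.0], [-1.0, 0.0, -0.0]]
wrist_force: [0.0, -0.1, -0.1]
gripper_width: 0.0658
```

```bash
python3 -m crank '[[[0,0,0,0,0,0,1],[0,0,0,0,0,0,1],[0,0,0,0,0,0,1],[0,0,0,0,0,0,1],[0,0,0,0,0,0,1],[0,0,0,0,0,0,1],[0,0,0,0,0,0,1]]]' 25 && python3 -m crank '[[[-0.02,0,0,0,0,0,1],[-0.04,0,0,0,0,0,1],[-0.06,0,0,0,0,0,1],[-0.08,0,0,0,0,0,1],[-0.08,0,0,0,0,0,1],[-0.06,0,0,0,0,0,1],[0,0,0,0,0,0,1],[0,0,0,0,0,0,1]]]' ; python3 - <<'E'
from h import *
from bench import outline_of
s=robot.get_state();im=viewer.camera('wrist'); cv2.imwrite('pics/w7.png',im[:,:,::-1])
C=cam('wrist',s)
for d in outline_of('lid_medium','wrist')[:2]:
    print(d['conf'],fit('lid_medium',d['mask'],C,s['position'][:2],z0=s['position'][2]-.2115), s['position'])
E
```

```text
clock: 13.3
position: [0.4663, -0.0164, 0.2118]
ee_rot: [[0.0, 0.0, -1.0], [0.0, -1.0, -0.0], [-1.0, -0.0, -0.0]]
wrist_force: [-1.2, 0.9, 4.1]
gripper_width: 0.0231
clock: 14.1
position: [0.466, -0.0164, 0.3823]
ee_rot: [[0.001, -0.0, -1.0], [-0.0, -1.0, 0.0], [-1.0, 0.0, -0.001]]
wrist_force: [0.2, -0.2, -1.0]
gripper_width: 0.0235
0.7 (array([ 0.46713562, -0.01616315]), np.float64(0.7428754323981633)) [ 0.46599714 -0.01642481  0.38233586]
```

View pics/w7.png

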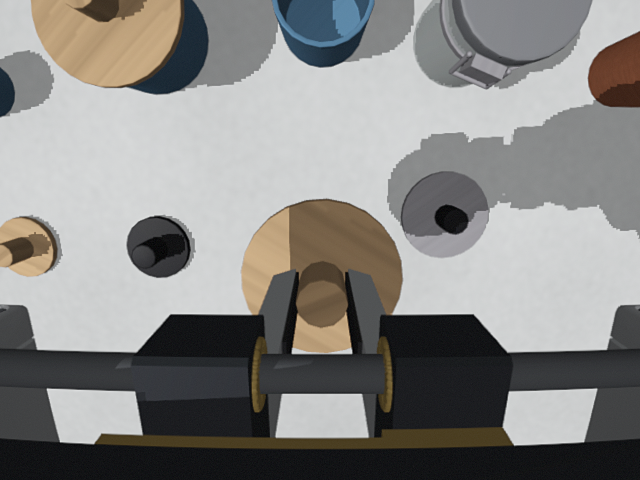

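```bash
python3 -m crank '[[[0,0,-0.03,0,0,0,1],[0,0.001,-0.045,0,0,0,1],[0,0.001,-0.05,0,0,0,1],[0,0.001,-0.05,0,0,0,1],[0,0.001,-0.05,0,0,0,1],[0,0.001,-0.05,0,0,0,1],[0,0.001,-0.045,0,0,0,1],[0,0.001,-0.034,0,0,0,1],[0,0,0,0,0,0,1],[0,0,0,0,0,0,1],[0,0,0,0,0,0,1]]]'; python3 - <<'E'
from h import *
from bench import outline_of
s=robot.get_state()
for n in ['wrist','scene','top']:
    im=viewer.camera(n); cv2.imwrite(f'pics/a8{n}.png',im[:,:,::-1])
    C=cam(n,s)
    for t,z0,g in (('lid_medium',s['position'][2]-.2115,s['position'][:2]),('canister_medium',0,(.643,-.02))):
      for d in outline_of(t,n)[:3]:
        q=fit(t,d['mask'],C,g,z0=z0)
        if q[1]>.3: print(n,t,d['conf'],q)
cv2.imwrite('pics/m8.png',np.hstack([cv2.resize(cv2.imread(f'pics/a8{n}.png'),(400,300)) for n in ('scene','wrist')]))
E
```

```text
clock: 15.3
position: [0.6428, -0.0198, 0.381]
ee_rot: [[-0.001, 0.0, -1.0], [0.0, -1.0, -0.0], [-1.0, -0.0, 0.001]]
wrist_force: [-0.7, 0.5, 0.2]
gripper_width: 0.0237
wrist lid_medium 0.59 (array([ 0.64288456, -0.01947325]), np.float64(0.7353963752928122))
scene lid_medium 0.76 (array([ 0.64418334, -0.02249369]), np.float64(0.7647058823529411))
scene canister_medium 0.57 (array([ 0.6430512 , -0.02070657]), np.float64(0.9613436416955479))
```

View pics/m8.png

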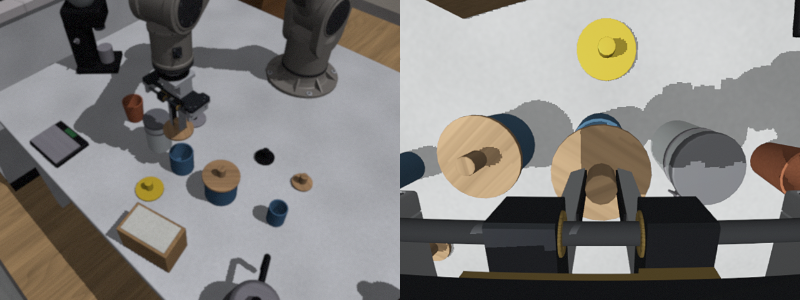

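```bash
python3 -m crank '[[[0.04,0,0,0,0,0,1],[0.05,0,0,0,0,0,1],[0.05,0,0,0,0,0,1],[0.025,0,0,0,0,0,1],[0.01,0,0,0,0,0,1],[0,0,0,0,0,0,1],[0,0,0,0,0,0,1],[0,0,0,0,0,0,1]]]'
```

```text
clock: 16.55
position: [0.6436, -0.0199, 0.2953]
ee_rot: [[0.002, -0.0, -1.0], [0.0, -1.0, 0.0], [-1.0, -0.0, -0.002]]
wrist_force: [0.2, 0.3, -0.4]
gripper_width: 0.0234
```

```bash
python3 -m crank '[[[0.008,0,0,0,0,0,1],[0.004,0,0,0,0,0,1],[0.004,0,0,0,0,0,1],[0.003,0,0,0,0,0,1],[0,0,0,0,0,0,1],[0,0,0,0,0,0,1]]]'
```

```text
clock: 17.15
position: [0.6433, -0.0199, 0.2859]
ee_rot: [[0.001, -0.0, -1.0], [-0.0, -1.0, 0.0], [-1.0, 0.0, -0.001]]
wrist_force: [-6.4, -0.7, 16.7]
gripper_width: 0.0232
```

Seated (16.7 N at the expected height). Release and lift.

```bash
python3 -m crank '[[[-0.001,0,0,0,0,0,0.2],[0,0,0,0,0,0,0],[0,0,0,0,0,0,0],[0,0,0,0,0,0,0],[0,0,0,0,0,0,0]]]' && python3 -m crank '[[[-0.02,0,0,0,0,0,0],[-0.05,0,0,0,0,0,0],[-0.08,0,0,0,0,0,0],[-0.08,0,0,0,0,0,-1],[0,0,0,0,0,0,-1],[0,0,0,0,0,0,-1]]]'; python3 - <<'E'
from h import *
from bench import outline_of
s=robot.get_state()
for n in ['wrist','scene']:
    im=viewer.camera(n); cv2.imwrite(f'pics/a9{n}.png',im[:,:,::-1])
    for t,z,g in (('lid_medium',.074,(.643,-.02)),('lid_small',0,(.439,.288)),('lid_large',.082,(.632,.131))):
        for d in outline_of(t,n)[:3]:
            q=fit(t,d['mask'],cam(n,s),g,z0=z)
            if q[1]>.3: print(n,t,d['conf'],q)
cv2.imwrite('pics/m9.png',np.hstack([cv2.resize(cv2.imread(f'pics/a9{n}.png'),(400,300)) for n in ('scene','wrist')]))
E
```

```text
clock: 17.65
position: [0.6432, -0.0199, 0.285]
ee_rot: [[-0.0, -0.0, -1.0], [0.0, -1.0, 0.0], [-1.0, -0.0, 0.0]]
wrist_force: [0.3, -0.1, 0.6]
gripper_width: 0.0465
clock: 18.25
position: [0.6433, -0.0199, 0.4018]
ee_rot: [[0.002, -0.0, -1.0], [-0.0, -1.0, 0.0], [-1.0, 0.0, -0.002]]
wrist_force: [0.4, -0.8, 0.2]
gripper_width: 0.0678
wrist lid_medium 0.68 (array([ 0.64340172, -0.01980402]), np.float64(0.9688968183169789))
wrist lid_large 0.7 (array([0.63167219, 0.13160513]), np.float64(0.9693430935953059))
scene lid_medium 0.83 (array([ 0.64433612, -0.02368811]), np.float64(0.9434714756372464))
scene lid_small 0.75 (array([0.43821116, 0.28678986]), np.float64(0.8705202312138728))
scene lid_large 0.62 (array([0.63183688, 0.12918466]), np.float64(0.9623204626002612))
```

View pics/m9.png

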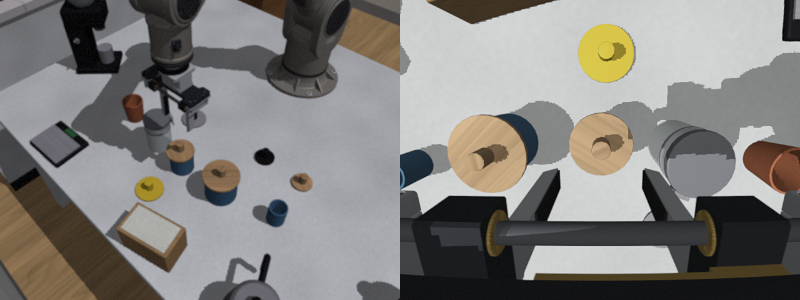

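Medium lid is seated. Now to the small lid.

```bash
python3 -m crank '[[[0,-0.0616,0.0409,0,0,0,-1],[0,-0.0616,0.0409,0,0,0,-1],[0,-0.0616,0.0409,0,0,0,-1],[0,-0.0616,0.0409,0,0,0,-1],[0,-0.0616,0.0409,0,0,0,-1],[0,-0.0616,0.0409,0,0,0,-1],[0,-0.0616,0.0409,0,0,0,-1],[0,-0.0616,0.0409,0,0,0,-1],[0,-0.0616,0.0409,0,0,0,-1],[0,-0.0616,0.0409,0,0,0,-1],[0,0,0,0,0,0,-1],[0,0,0,0,0,0,-1]]]'; python3 - <<'E'
from h import *
from bench import outline_of
s=robot.get_state();print(np.round(s['joint_pos'],1))
for n in ['wrist']:
    im=viewer.camera(n); cv2.imwrite(f'pics/a10{n}.png',im[:,:,::-1])
    for t,g in (('lid_small',(.439,.288)),('canister_small',(.5935,.3015))):
        for d in outline_of(t,n)[:3]:
            print(n,t,d['conf'],fit(t,d['mask'],cam(n,s),g))
E
```

```text
clock: 19.85
position: [0.4384, 0.2885, 0.4001]
ee_rot: [[-0.0, 0.002, -1.0], [-0.0, -1.0, -0.002], [-1.0, 0.0, 0.0]]
wrist_force: [1.0, -0.7, 0.2]
gripper_width: 0.0938
[ -17.9   12.4  -25.7  110.1    6.3   58.8 -136.2]
wrist lid_small 0.68 (array([0.437479  , 0.29015548]), np.float64(0.9521048451151708))
wrist canister_small 0.83 (array([0.59191644, 0.30378256]), np.float64(0.9624839016742259))
wrist canister_small 0.57 (array([0.5935, 0.3015]), np.float64(0.0))
```

View pics/a10wrist.png

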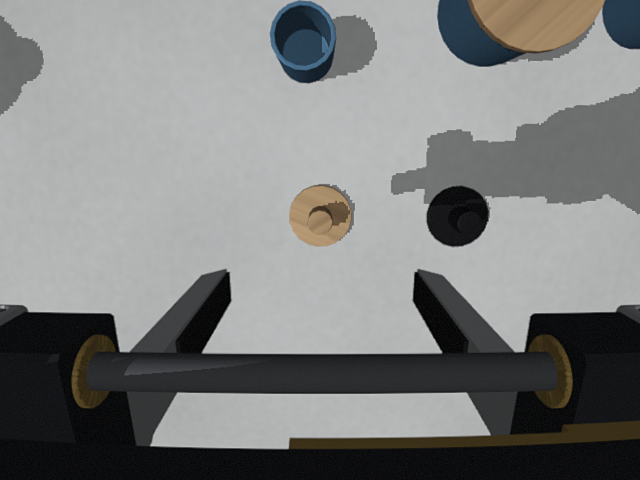

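Small bamboo lid centred at (320,215); black lid at (458,215) is clear.

```bash
python3 -m crank '[[[0.08,-0.001,0.001,0,0,0,-0.4],[0.08,0,0,0,0,0,-0.4],[0.08,0,0,0,0,0,-0.4],[0.08,0,0,0,0,0,-0.4],[0.02,0,0,0,0,0,-0.4],[0.02,0,0,0,0,0,-0.4],[0.016,0,0,0,0,0,-0.4],[0,0,0,0,0,0,-0.4]]]'
```

```text
clock: 20.8
position: [0.4386, 0.2886, 0.2125]
ee_rot: [[0.001, -0.0, -1.0], [0.0, -1.0, 0.0], [-1.0, -0.0, -0.001]]
wrist_force: [0.4, 0.2, 0.3]
gripper_width: 0.0657
```

```bash
python3 -m crank '[[[0.001,0,0,0,0,0,1],[0,0,0,0,0,0,1],[0,0,0,0,0,0,1],[0,0,0,0,0,0,1],[0,0,0,0,0,0,1],[0,0,0,0,0,0,1],[0,0,0,0,0,0,1]]]' 25 && python3 -m crank '[[[-0.02,0,0,0,0,0,1],[-0.04,0,0,0,0,0,1],[-0.06,0,0,0,0,0,1],[-0.08,0,0,0,0,0,1],[-0.08,0,0,0,0,0,1],[-0.06,0,0,0,0,0,1],[0,0,0,0,0,0,1],[0,0,0,0,0,0,1]]]' ; python3 - <<'E'
from h import *
from bench import outline_of
s=robot.get_state();im=viewer.camera('wrist'); cv2.imwrite('pics/w11.png',im[:,:,::-1])
C=cam('wrist',s)
for d in outline_of('lid_small','wrist')[:2]:
    print(d['conf'],fit('lid_small',d['mask'],C,s['position'][:2],z0=s['position'][2]-.2115), s['position'])
E
```

```text
clock: 21.5
position: [0.4383, 0.2887, 0.2118]
ee_rot: [[0.0, -0.0, -1.0], [0.0, -1.0, 0.0], [-1.0, -0.0, -0.0]]
wrist_force: [-1.0, -0.5, 3.6]
gripper_width: 0.0234
clock: 22.3
position: [0.4381, 0.2885, 0.3826]
ee_rot: [[0.001, -0.0, -1.0], [0.001, -1.0, 0.0], [-1.0, -0.001, -0.001]]
wrist_force: [-0.5, -0.5, -0.5]
gripper_width: 0.0236
0.55 (array([0.43765806, 0.2889131 ]), np.float64(0.696195568464365)) [0.43810367 0.28847441 0.38255882]
```

View pics/w11.png

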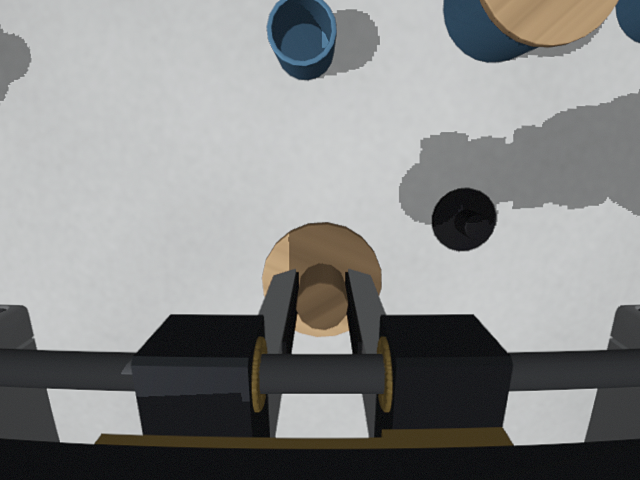

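```bash
python3 -m crank '[[[0,-0.003,-0.03,0,0,0,1],[0,-0.004,-0.04,0,0,0,1],[0,-0.004,-0.045,0,0,0,1],[0,-0.004,-0.045,0,0,0,1],[0,-0.004,-0.045,0,0,0,1],[0,-0.003,-0.04,0,0,0,1],[0,-0.003,-0.035,0,0,0,1],[0,-0.002,-0.03,0,0,0,1],[0,0,0,0,0,0,1],[0,0,0,0,0,0,1],[0,0,0,0,0,0,1]]]'; python3 - <<'E'
from h import *
from bench import outline_of
s=robot.get_state();print(s['joint_pos'])
for n in ['wrist','scene','top']:
    im=viewer.camera(n); cv2.imwrite(f'pics/a12{n}.png',im[:,:,::-1])
    C=cam(n,s)
    for t,z0,g in (('lid_small',s['position'][2]-.2115,s['position'][:2]),('canister_small',0,(.593,.302))):
      for d in outline_of(t,n)[:3]:
        q=fit(t,d['mask'],C,g,z0=z0)
        if q[1]>.3: print(n,t,d['conf'],q)
cv2.imwrite('pics/m12.png',np.hstack([cv2.resize(cv2.imread(f'pics/a12{n}.png'),(400,300)) for n in ('scene','wrist')]))
E
```

```text
clock: 23.5
position: [0.5927, 0.3022, 0.3812]
ee_rot: [[-0.001, 0.001, -1.0], [-0.0, -1.0, -0.001], [-1.0, 0.0, 0.001]]
wrist_force: [-1.0, 0.2, -0.5]
gripper_width: 0.0234
[ -16.15055526   26.26300984  -22.30517917   93.3818558    10.88722341
   62.56043944 -131.39154418]
wrist lid_small 0.67 (array([0.59175192, 0.30233232]), np.float64(0.6885249510224747))
wrist canister_small 0.73 (array([0.60959455, 0.30334809]), np.float64(0.3987453302319024))
scene lid_small 0.91 (array([0.5926015 , 0.30095155]), np.float64(0.7463132350196006))
scene canister_small 0.91 (array([0.59206577, 0.30185475]), np.float64(0.9699376063528077))
top canister_small 0.78 (array([0.58914695, 0.28194284]), np.float64(0.43552433517310585))
```

View pics/m12.png

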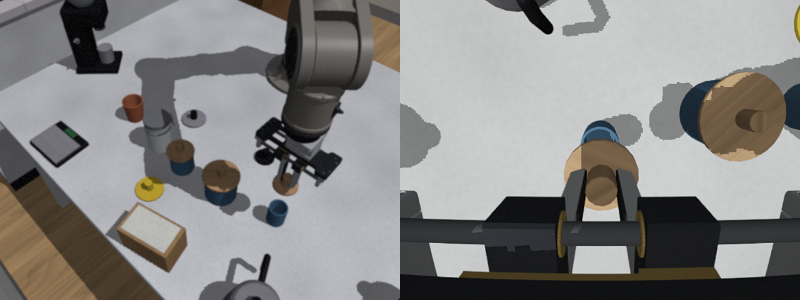

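```bash
python3 -m crank '[[[0.04,0,0,0,0,0,1],[0.05,0,0,0,0,0,1],[0.05,0,0,0,0,0,1],[0.03,0,0,0,0,0,1],[0.015,0,0,0,0,0,1],[0.005,0,0,0,0,0,1],[0,0,0,0,0,0,1],[0,0,0,0,0,0,1],[0,0,0,0,0,0,1]]]'
```

```text
clock: 24.85
position: [0.5934, 0.3022, 0.2876]
ee_rot: [[0.001, -0.0, -1.0], [0.001, -1.0, 0.0], [-1.0, -0.001, -0.001]]
wrist_force: [0.6, -0.5, 0.6]
gripper_width: 0.0236
```

```bash
python3 -m crank '[[[0.008,0,0,0,0,0,1],[0.005,0,0,0,0,0,1],[0.004,0,0,0,0,0,1],[0.002,0,0,0,0,0,1],[0,0,0,0,0,0,1],[0,0,0,0,0,0,1]]]'; python3 - <<'E'
from h import *
im=viewer.camera('scene'); C=cam('scene');u=proj([.593,.302,.06],C).astype(int)
cv2.imwrite('pics/m13.png',cv2.resize(im[u[1]-70:u[1]+70,u[0]-80:u[0]+80,::-1],None,fx=4,fy=4,interpolation=cv2.INTER_CUBIC))
E
```

```text
clock: 25.45
position: [0.5933, 0.3022, 0.2779]
ee_rot: [[0.001, -0.0, -1.0], [0.0, -1.0, 0.0], [-1.0, -0.0, -0.001]]
wrist_force: [-2.6, -2.3, 10.5]
gripper_width: 0.0235
```

View pics/m13.png

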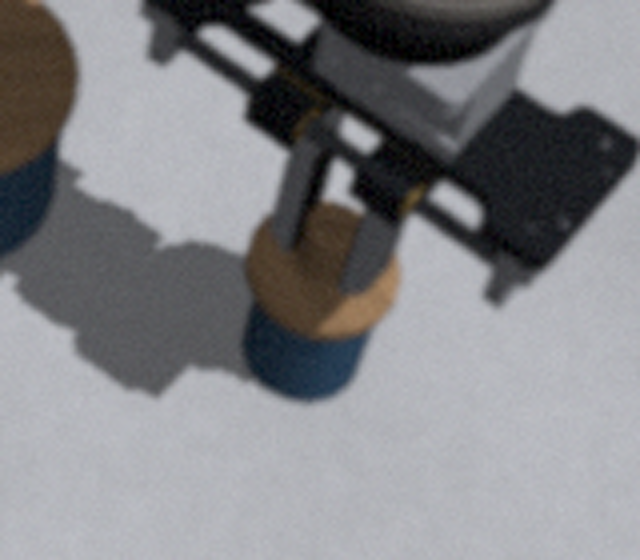

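Seated, 10.5 N. Release, lift and check.

```bash
python3 -m crank '[[[-0.001,0,0,0,0,0,0.2],[0,0,0,0,0,0,0],[0,0,0,0,0,0,0],[0,0,0,0,0,0,0],[0,0,0,0,0,0,0]]]' && python3 -m crank '[[[-0.02,0,0,0,0,0,0],[-0.05,0,0,0,0,0,0],[-0.08,0,0,0,0,0,0],[-0.08,0,0,0,0,0,0],[0,0.06,0.06,0,0,0,0],[0,0.06,0.06,0,0,0,0],[0,0.06,0.06,0,0,0,0],[0,0.06,0.06,0,0,0,0],[0,0,0,0,0,0,0],[0,0,0,0,0,0,0]]]'; python3 - <<'E'
from h import *
from bench import outline_of
s=robot.get_state()
pt={'large':(.632,.131,.082),'medium':(.643,-.02,.074),'small':(.593,.302,.066)}
for n in ['wrist','scene','top']:
    im=viewer.camera(n)[:,:,::-1]; cv2.imwrite(f'pics/a14{n}.png',im); C=cam(n,s)
    for k,(x,y,z) in pt.items():
        for d in outline_of('lid_'+k,n)[:3]:
            q=fit('lid_'+k,d['mask'],C,(x,y),z0=z)
            if q[1]>.3: print(n,k,round(d['conf'],2),np.round(q[0],4),round(q[1],3))
    if n=='wrist': continue
    cs=[]
    for k,(x,y,z) in pt.items():
        u=np.clip(proj([x,y,z],C).astype(int),55,[585,425]); cs.append(cv2.resize(im[u[1]-50:u[1]+50,u[0]-50:u[0]+50],(266,266),interpolation=cv2.INTER_CUBIC))
    cv2.imwrite(f'pics/m14{n}.png',np.hstack(cs))
cv2.imwrite('pics/m14.png',np.vstack([cv2.imread('pics/m14scene.png'),cv2.imread('pics/m14top.png')]))
E
```

```text
clock: 26.0
position: [0.5932, 0.3021, 0.2776]
ee_rot: [[-0.0, -0.0, -1.0], [-0.0, -1.0, 0.0], [-1.0, 0.0, 0.0]]
wrist_force: [-0.4, -0.9, -0.1]
gripper_width: 0.0471
clock: 27.0
position: [0.4731, 0.1817, 0.3939]
ee_rot: [[0.002, -0.001, -1.0], [0.0, -1.0, 0.001], [-1.0, -0.0, -0.002]]
wrist_force: [0.3, 1.3, 0.4]
gripper_width: 0.0466
wrist large 0.81 [0.6323 0.1327] 0.989
wrist medium 0.57 [ 0.6441 -0.0196] 0.986
wrist small 0.95 [0.592 0.302] 0.947
scene large 0.56 [0.6322 0.1306] 0.973
scene small 0.98 [0.5934 0.3003] 0.931
top large 0.6 [0.6328 0.1299] 0.972
top small 0.75 [0.5939 0.2999] 0.939
```

View pics/m14.png

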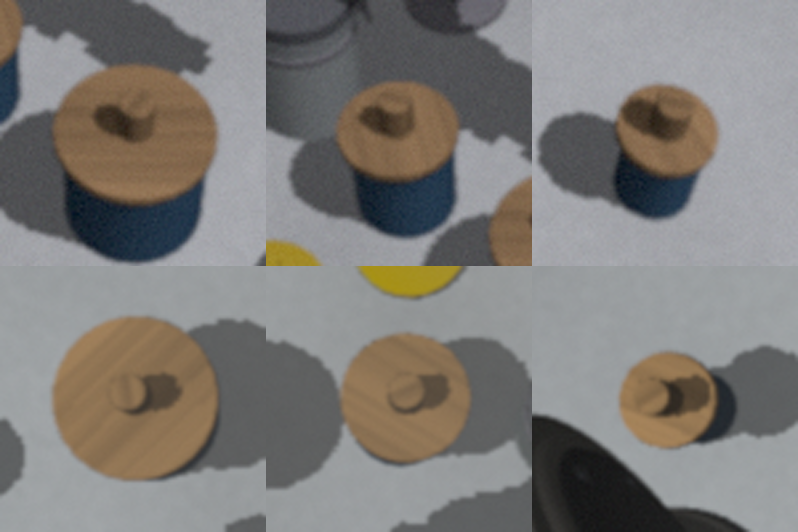

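View pics/a14top.png

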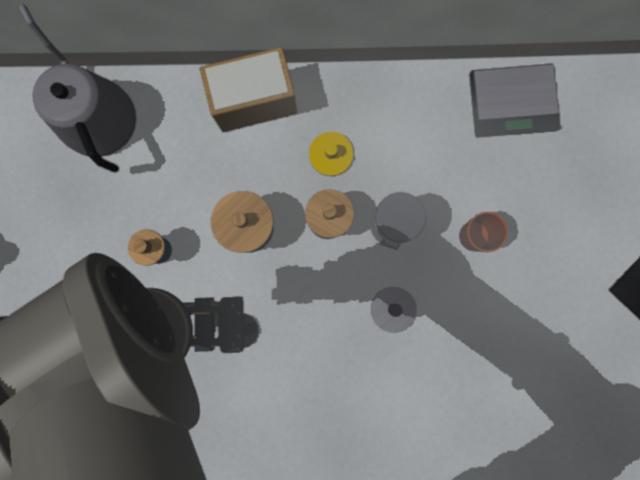

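All three lids sit flat with the knob up. One last check: overlay the modelled canister outlines to confirm centring and that the canisters didn't shift.

```bash
python3 - <<'E'
from h import *
s=robot.get_state()
pt={'large':(.632,.131,.082),'medium':(.643,-.02,.074),'small':(.5932,.302,.066)}
rows=[]
for n in ['scene','wrist']:
    im=cv2.imread(f'pics/a14{n}.png'); C=cam(n,s); cs=[]
    big=cv2.resize(im,None,fx=4,fy=4,interpolation=cv2.INTER_CUBIC)
    for k,(x,y,z) in pt.items():
        r=DIM['canister_'+k][0]
        ring=lambda r,z:np.c_[x+r*np.cos(th),y+r*np.sin(th),0*th+z]
        h=cv2.convexHull(((proj(np.r_[ring(r,0),ring(r,z)],C)+.5)*4-.5).astype(np.float32)).astype(int)
        cv2.polylines(big,[h],True,(0,255,0),1)
        h=cv2.convexHull(((proj(np.r_[ring(r+.006,z),ring(r+.006,z+.008)],C)+.5)*4-.5).astype(np.float32)).astype(int)
        cv2.polylines(big,[h],True,(0,0,255),1)
        u=np.clip(proj([x,y,z/2],C).astype(int),58,[582,420])*4; w=230
        cs.append(cv2.resize(big[u[1]-w:u[1]+w,u[0]-w:u[0]+w],(266,266),interpolation=cv2.INTER_AREA))
    rows.append(np.hstack(cs))
cv2.imwrite('pics/m15.png',np.vstack(rows))
E
```

```text
(no output)
```

View pics/m15.png

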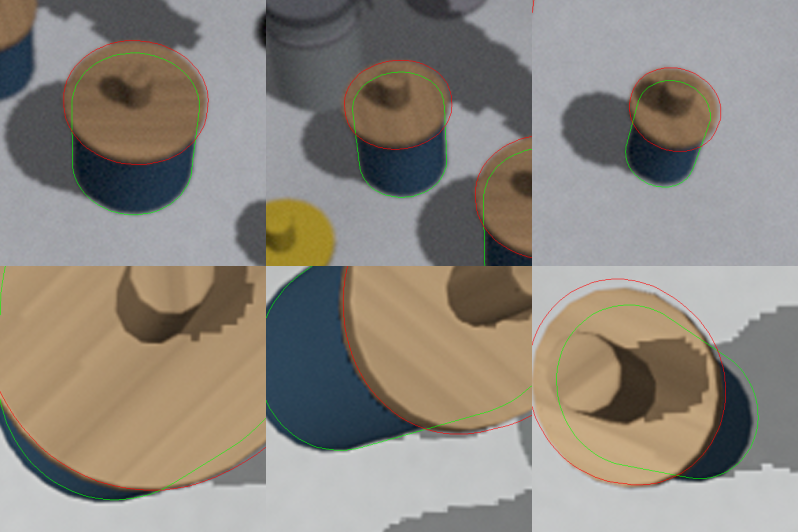

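```bash
python3 -c "
from bench import order,robot
print(order.finish_job(), robot.get_state()['clock'])"
```

```text
the job is handed in; nothing more can be done
the job is handed in; nothing more can be done
```

I put the three bamboo lids on their matching blue canisters (large, then medium, then small) and handed the job in at about 27 s of the 99 s allowed. Each lid was gripped by its knob at about 23.5 mm (true size 24 mm). Each touched down at the height expected for its canister, with 7 to 17 N at the wrist.

- **Seating:** in the last scene and top views all three lids lie flat, knob up and overlapping the rim all round. The outlines I projected onto the scene view match the canisters standing where they were.
- **Centring:** the fitted lid centres are within about 2 mm of the canister centres, against a 6 mm overhang. The small lid sits about 1 to 2 mm off centre. The medium lid's scene-view fit right after placing was about 4 mm off in y, but the wrist view and the overlay put it within 1 mm.
- **Checks that fell short:** the networks gave no usable final fit of the medium lid from the scene or top views. At that point only the wrist fit and the pictures confirm it.
- **Left alone:** the steel lid, cup, latched canister and yellow look-alike are where they were in the final top view. The arm hid the black lid in that view; it was in place before the last lift, and nothing was moved near it.

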